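# Tip the gauge case lid over, catch it and let it down shut

## Task

The lid of the grey gauge case stands open, leaning back past upright. Tip it over with a finger, never gripping it, so that it starts to fall shut by itself; catch it on a finger well before it shuts and let it down slowly on the finger, by its front tongue, until it is fully shut, without letting it drop or slam. Then draw the hand away, leaving the case's contents and the parts around it where they are.

Things in the scene. Friction and masses are not known exactly. Their poses are not given: they have to be found in the camera images.
- gauge_case: Grey open-topped metal case fixed to the worktop, 130 mm (its x) by 170 mm (its y) by 55 mm high, walls 5 mm. Origin at the centre of its underside, on the worktop; z up. Its front faces -x, the lid's hinge line runs along y over the top of its rear wall, at x = +65 mm, z = 55 mm. A dial indicator (104x58x21 mm) and a bearing lie inside, below the rim.
- gauge_lid (a joint): Lid angle (rad): 0 = fully shut on the case's rim; 1.57 = upright; 1.85 = leaning back on its stop, where it starts and stays. The hinge has no spring or friction, only a weak damper: once tipped past upright the lid falls by itself, slowly at first (2 to 3 s from 1.45 to 0.9), then at 0.5 to 0.9 rad/s, and slams if nothing holds it. Held up at the tongue it weighs under 2 N.
- lid_middle (a point): Middle of the lid's underside (the face that looks into the case), 65 mm from the hinge line. The lid is a plain aluminium plate 4 mm thick, 178 mm wide and 130 mm from hinge line to case front, about 0.35 kg, with skirts 10 mm deep along its two sides. x points along the lid to the hinge, y along the hinge line, z out of the outer face.
- lid_edge (a point): Middle of the free edge of the lid's tongue, on the underside, 170 mm from the hinge line. The flat tongue, 90 mm wide and 4 mm thick, juts 40 mm out from the middle of the lid's front edge; with the lid shut it overhangs clear space in front of the case, underside 55 mm above the worktop. Axes as at lid_middle.
- dial_gauge: Dial indicator lying in the case, 104x58x21 mm; origin at the centre of its underside. Leave it alone.
- bearing_b: Small ball bearing lying in the case, 32 mm across, 11 mm high; origin at the centre of its underside. Leave it alone.
- puck_a: Steel puck, 56 mm across, 26 mm high, standing on the worktop behind the case, 50 mm from its rear wall to the centre; origin at the centre of its underside. Leave it alone.
- puck_c: Steel puck, 48 mm across, 34 mm high, standing on the worktop beside a side wall of the case; origin at the centre of its underside. Leave it alone.
- air_elbow_a: Small push-in elbow fitting, 22x35x21 mm, on the worktop near a front corner of the case; origin at the centre of its underside. Leave it alone.

How it is judged:
By the outcome, as a careful person would: the job done as asked, in the order asked, and still so for the second after the job is handed in, with the robot touching nothing.
It also fails if it takes over 64 s, if anything falls off the work surface, if the arm or the gripper's body presses on something with over 40 N, if the wrist force passes 120 N, or if a joint passes its speed limit or range.

## Robot

A 7-joint arm with a two-finger parallel gripper is mounted at the origin on a cart in front of the work surface, level with it; the furniture and walls round the work are solid. World frame = base frame: x ahead of the robot, y to its left, z up, the work surface at z = 0. Lengths are in m, angles in degrees, forces in N, time in s.
With the tool pointing down it reaches from about 0.375 to 0.925 m from the base axis. Payload 3.1 kg.
Tool frame: the origin (TCP) lies midway between the tips of the shut fingers; the grasp point (between the pads) lies 19 mm behind it (robot.hold_point_z is the distance from the TCP to the grasp point, in m); z points along the fingers, y is the line along which they close (so a half turn about z gives the same grasp; the last joint's range is limited). The gripper opens to 85 mm and grips with 20 to 120 N. Pads are 22 mm wide; open, the fingers measure 114 mm over their backs; the gripper's body (76 mm by 85 mm) begins 54 mm behind the grasp point. The pads swing forward as they close: fully open they stand 13 mm farther back than shut.
Start: joints at [58.625, 21.939, 2.515, 91.553, -1.026, 66.532, -2.859], TCP at [0.283, -0.585, 0.231] pointing down, gripper open.
Joint ranges: [-149.38, 149.38], [-23.57, 123.04], [-84.95, 90], [0, 143.3], [-89.99, 269.99], [3.08, 112.72], [-163.45, 163.45]. Speed limits (degrees/s): [159.86, 159.86, 180, 180, 180, 180, 180].

## Interface

Orientations are given as [roll, pitch, yaw] about the fixed x, y, z axes, in that order (R = Rz(yaw) Ry(pitch) Rx(roll)).
In Python, from rig import robot, vision, job, nets gives the robot as it stands. The module is installed in compiled form; this text tells all that it offers.
- The arm moves only by the tool move_arm, never from a script. Its argument "targets" is a list that holds one entry, the list of rows, each a list of 5 numbers: the shift along the tool's x, y, z in units of 50 mm (1.0 is 50 mm), then the turn about the tool's z in units of 5 degrees (1.0 is 5 degrees), then the closure, from -1 (fully open) to 1 (shut). In form: [[[tx, ty, tz, yaw, grip], ...]]. A call has 1 to 5 rows; each row shifts and turns the commanded pose from where the row before left it, along the tool's axes as they then stand; what a row does not reach is not made up. A row lasts 1/10 s, in which the tool goes at most 50 mm and 8.59 degrees, less where a joint would pass 70% of its speed; a pose out of reach is approached as far as the arm can. A call is refused whole if a number of a shift passes 1 or a number of a turn 1, either way. A call with a gripper value outside its range is refused whole. The fingers move at their own pace and stop on an object; "newtons" is the grip in N (left out, the last holds). Time passes only in rows, so rows that do not move let the fingers close. It gives the time, the measured TCP pose, the force, the opening and the grip force at its end, in the units of the state.
- robot.get_state(): the state, without advancing time (a new reading comes with each control period).
- vision.snapshot(name): name is "scene" or "top" or "wrist"; returns a dict with "frame" (420x560x3 uint8, red, green, blue), "fx", "fy", "cx", "cy" (pixels), "k1" (the pictures are not rectified: a ray, as slopes to the right and down, at radius r is drawn at 1 + k1 r^2 times it, then the intrinsics apply), "position" and "orientation" of the camera in the world. Camera axes: x right, y up, looking along -z (the intrinsics and any distortion apply to the point x, -y, -z); pixel columns grow to the right and rows downward; lengths in m; the calibration is good to about 2 mm. A picture is of the moment at which its call begins. There is no depth.
- job.hand_in(): hands the job in; it is judged then, once.
Trained networks look in a picture, given as the dict that the camera call returned (one of the last four; its "shot" number tells which), for a name from the list of things; names that differ only in an ending like _2 or _b are one class to them, and where a whole thing is asked for, a point or a joint stands for the part that bears it (a point fixed in the world has none). Each returns a list of dicts, best first, with "conf" (0 to 1); they miss things now and then, are a little off and sometimes report something else, mostly with a low value. They report only what shows in the picture. A call takes as long as a camera call.
- nets.regions_of(name, picture): "region" (420x560 bool, what is visible of it) and "at" ([column, row] in pixels, amid what is visible of it).
The state is a dict: "time": time; "qpos": joint angles; "dq": joint speeds; "joint_torque": joint torques, N m; "tcp_pos": TCP position; "eef_rot": TCP orientation; "wrist_force": force on the tool from outside, world axes, zero at the start; "wrist_torque": the same for the moment, N m; "gripper_width": finger opening in m; "grip_force": force on a finger pad.
Only numpy, scipy, OpenCV 4.12 (cv2) and the standard library are available. Lean on these libraries where they do the work, as an engineer would, in place of code of your own. Each camera call takes 0.05 s, during which the arm holds its last target. There are 200 camera calls.

## Working session

There is one attempt and no reset: what is moved stays moved. The work goes in short steps, Python scripts to look and compute and a tool call to move; the robot and the scene stay as the last step left them, time stands still between calls to the robot, and variables do not carry over. Pictures are saved under pics/ and viewed, at most 10 in all, crops included, and the job is handed in when it is done.

Besides the shell and the picture viewer there is one more tool, called after "Call:" as name(argument=value, ...) on one line, values as JSON. move_arm: Moves the arm, as the interface text tells. Its arguments: {"type":"object","properties":{"targets":{"type":"array","items":{"type":"array","items":{"type":"array","items":{"type":"number"}}}},"newtons":{"type":"number"}},"required":["targets"]}

```bash
mkdir -p pics
cat > h.py <<'E'
import numpy as np, cv2
from rig import robot, vision, job, nets
from scipy.spatial.transform import Rotation as R
def rot(p):
    o=np.array(p['orientation'],float)
    if o.shape==(3,3): return o
    if o.shape==(4,): return R.from_quat(o).as_matrix()
    return R.from_euler('xyz',o,degrees=True).as_matrix()
def ray(p,uv):
    d=np.array([(uv[0]-p['cx'])/p['fx'],(uv[1]-p['cy'])/p['fy']]); s=d.copy()
    for _ in range(20): s=d/(1+p['k1']*(s@s))
    v=rot(p)@np.array([s[0],-s[1],-1]); return np.array(p['position']),v
def onz(p,uv,z):
    o,v=ray(p,uv); return o+v*(z-o[2])/v[2]
def proj(p,X):
    c=(np.array(X)-np.array(p['position']))@rot(p); s=np.stack([c[...,0],-c[...,1]],-1)/-c[...,2:3]
    s=s*(1+p['k1']*(s**2).sum(-1,keepdims=True)); return s*[p['fx'],p['fy']]+[p['cx'],p['cy']]
def tri(p,a,q,b):
    o,v=ray(p,a);o2,v2=ray(q,b); t=np.linalg.lstsq(np.stack([v,-v2],1),o2-o,rcond=None)[0]
    return (o+t[0]*v+o2+t[1]*v2)/2, np.linalg.norm(o+t[0]*v-o2-t[1]*v2)
def save(p,n): cv2.imwrite('pics/'+n+'.png',p['frame'][:,:,::-1])
E
python3 - <<'E'
from h import *
print(robot.get_state())
for n in ['scene','top']:
    p=vision.snapshot(n); save(p,n+'0'); print(n,p['position'],p['orientation'],p['fx'],p['cx'],p['cy'],p['k1'])
    for t in ['gauge_case','gauge_lid','dial_gauge','bearing_b','puck_a','puck_c','air_elbow_a']:
        for r in nets.regions_of(t,p)[:2]: print(t,round(r['conf'],2),r['at'],r['region'].sum(),onz(p,r['at'],0.02).round(3))
E
```

```text
{'time': 0.0, 'qpos': array([58.62598092, 21.99228704,  2.51207483, 91.64812869, -1.02590071,
       66.53322363, -2.86017735]), 'dq': array([-0.10649992,  0.02053609,  0.01736205,  0.03863382,  0.05616454,
       -0.05873674, -0.03139335]), 'joint_torque': array([ 1.87594878e-05, -4.33459067e+01,  1.02462318e+00, -2.49509901e+01,
        1.07222336e-02,  1.15656573e-02,  6.34475384e-06]), 'tcp_pos': array([ 0.2821793 , -0.58450795,  0.22989126]), 'eef_rot': array([-1.79849071e+02,  8.04768674e-03,  2.57733112e+01]), 'wrist_force': array([-0.06139885, -0.31813867, -0.15565145]), 'wrist_torque': array([ 0.0613116 , -0.02402747,  0.04248671]), 'grip_force': 0.0, 'gripper_width': 0.0856343127748523}
scene [-0.07553849 -0.62224696  0.57841011] [ 52.29451066   1.30192153 -59.3101563 ] 529.1100380976376 274.597622909639 216.67446660593015 -0.16086203079568723
gauge_case 0.97 [245.0, 216.3] 17671 [ 0.515 -0.197  0.02 ]
gauge_lid 0.8 [230.9, 177.2] 9168 [ 0.605 -0.106  0.02 ]
dial_gauge 0.73 [275.6, 265.2] 815 [ 0.435 -0.306  0.02 ]
bearing_b 0.6 [245.7, 257.1] 261 [ 0.428 -0.256  0.02 ]
puc
[... 292 characters left out ...]
5109  0.9079501 ] [  7.99212975   1.55460698 -89.16113251] 411.4661038918474 274.3863214514806 204.63426507976283 -0.05769245014088558
gauge_case 0.76 [283.2, 222.7] 7398 [ 0.467 -0.25   0.02 ]
gauge_lid 0.85 [258.2, 209.1] 2975 [ 0.496 -0.195  0.02 ]
dial_gauge 0.94 [309.8, 234.1] 622 [ 0.443 -0.308  0.02 ]
bearing_b 0.43 [284.7, 239.1] 169 [ 0.431 -0.254  0.02 ]
puck_a 0.85 [335.6, 171.7] 421 [ 0.58  -0.364  0.02 ]
puck_a 0.53 [230.2, 236.6] 135 [ 0.435 -0.136  0.02 ]
puck_c 0.85 [335.6, 171.7] 421 [ 0.58  -0.364  0.02 ]
puck_c 0.53 [230.2, 236.6] 135 [ 0.435 -0.136  0.02 ]
air_elbow_a 0.59 [368.9, 198.7] 137 [ 0.521 -0.436  0.02 ]
air_elbow_a 0.53 [231.4, 235.6] 166 [ 0.437 -0.138  0.02 ]
```

```bash
python3 -c "
import cv2
for n in ['scene','top']:
    a=cv2.imread(f'pics/{n}0.png'); a=a[100:340,120:440] if n=='top' else a[60:340,120:440]; cv2.imwrite(f'pics/{n}0c.png',cv2.resize(a,None,fx=2.1,fy=2.1,interpolation=3))"
```

```text
(no output)
```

View pics/scene0c.png

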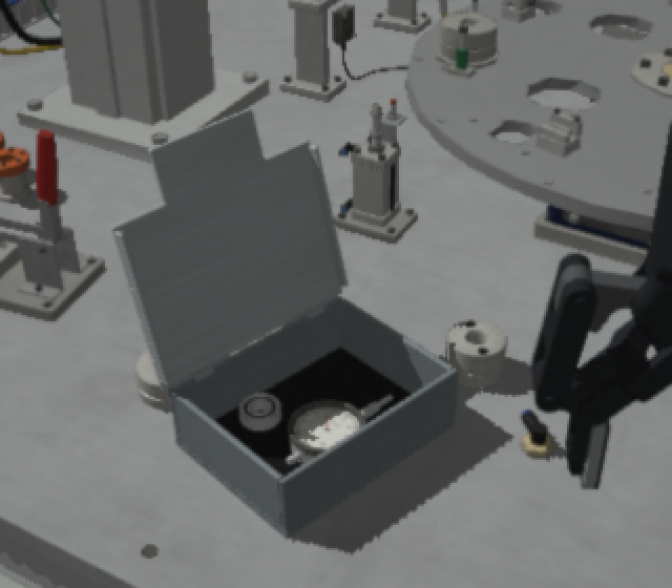

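View pics/top0c.png

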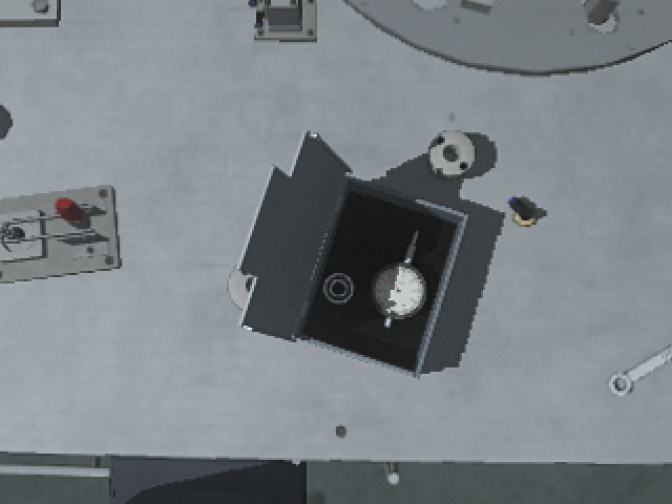

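The scene crop shows the open case with its front facing the robot's right (-y). The rim front corners are at about (456,373) and (284,480), and the tongue corners at about (152,150) and (253,112). In the top crop the front rim runs from (467,213) to (418,375), and the lid leans to the left. Next I fit the pose.

```bash
cat > fit.py <<'E'
from h import *
from scipy.optimize import least_squares
def c2w(P,x,y,a):
    c,s=np.cos(a),np.sin(a); P=np.atleast_2d(P); return np.stack([x+c*P[:,0]-s*P[:,1],y+s*P[:,0]+c*P[:,1],P[:,2]],1)
def lid(d,w,t): return [.065-d*np.cos(t),w,.055+d*np.sin(t)]
E
python3 - <<'E'
from fit import *
sp=vision.snapshot('scene'); tp=vision.snapshot('top')
S=lambda u,v:(120+u/2.1,60+v/2.1); T=lambda u,v:(120+u/2.1,100+v/2.1)
# case frame: front -x; looking in -x, +y is to right of facing... front faces world ~-y => case x ~ +y world, case y ~ -x world
obs=[(sp,S(456,373),lambda t:[-.065,-.085,.055]),(sp,S(284,480),lambda t:[-.065,.085,.055]),(sp,S(177,402),lambda t:[.065,.085,.055]),
(sp,S(290,532),lambda t:[-.065,.085,0]),
(sp,S(152,150),lambda t:lid(.17,.045,t)),(sp,S(253,112),lambda t:lid(.17,-.045,t)),(sp,S(116,232),lambda t:lid(.13,.089,t)),(sp,S(318,146),lambda t:lid(.13,-.089,t)),
(tp,T(467,213),lambda t:[-.065,-.085,.055]),(tp,T(418,376),lambda t:[-.065,.085,.055]),
(tp,T(275,168),lambda t:lid(.17,-.045,t)),(tp,T(243,272),lambda t:lid(.17,.045,t)),(tp,T(243,325),lambda t:lid(.13,.089,t)),(tp,T(310,133),lambda t:lid(.13,-.089,t))]
f=lambda q:np.concatenate([(proj(p,c2w(F(q[3]),*q[:3]))[0]-uv) for p,uv,F in obs])
r=least_squares(f,[.47,-.25,np.pi/2-.3,1.85],loss='soft_l1'); 
print(r.x,np.degrees(r.x[2])); print(f(r.x).reshape(-1,2).round(1).tolist())
x,y,a,t=r.x
for n,P in [('hinge',[.065,0,.055]),('edge',lid(.17,0,t)),('shut edge',lid(.17,0,0)),('mid',lid(.065,0,t))]: print(n,c2w(P,x,y,a).round(3))
inv=lambda w:np.array([[np.cos(a),np.sin(a)],[-np.sin(a),np.cos(a)]])@(np.array(w)-[x,y])
for n,uv,z in [('puck_c',(335.6,171.7),.03),('puck_a',(230.2,236.6),.026),('elbow',(368.9,198.7),.01)]: print(n,inv(onz(tp,uv,z)[:2]).round(3))
E
```

```text
[ 0.44695834 -0.28945741  1.27801152  1.83077154] 73.22466646493928
[[1.4, -2.9], [0.3, 1.0], [-4.5, -6.3], [-0.8, 2.9], [-0.3, -0.6], [0.1, -2.8], [-1.1, -2.4], [-4.0, -3.8], [1.4, -0.1], [1.2, 0.9], [1.8, -0.8], [0.5, -0.2], [0.8, 1.9], [-0.3, -0.9]]
hinge [[ 0.466 -0.227  0.055]]
edge [[ 0.478 -0.185  0.219]]
shut edge [[ 0.417 -0.39   0.055]]
mid [[ 0.471 -0.211  0.118]]
puck_c [-0.032 -0.147]
puck_a [0.143 0.056]
elbow [-0.12  -0.115]
```

Pose fit: the case is at (0.447, -0.289) with yaw 73.2° and lid angle about 1.83. This matches the given sizes within roughly 3 mm. First I raise the hand, turn it so tool x lies along the case x axis, and shut the fingers.

Call:
move_arm(targets=[[[0,0,-0.2,-1,1],[0,0,-0.2,-1,1],[0,0,-0.2,-1,1],[0,0,-0.2,-1,1],[0,0,-0.2,-1,1]]], newtons=20)

```text
time: 1.4
tcp_pos: [0.2826, -0.5853, 0.2817]
eef_rot: [-180.0, 0.0, 51.0]
wrist_force: [-0.6, 1.1, -0.2]
gripper_width: 0.0124
grip_force: 0.0
```

Call:
move_arm(targets=[[[0,0,-0.2,-1,1],[0,0,-0.2,-1,1],[0,0,-0.2,-1,1],[0,0,-0.2,-1,1],[0,0,0,0.5,1]]])

```text
time: 1.9
tcp_pos: [0.2831, -0.5863, 0.3235]
eef_rot: [179.8, 0.1, 68.3]
wrist_force: [0.1, 0.1, 1.1]
gripper_width: 0.0002
grip_force: 0.0
```

```bash
cat >> fit.py <<'E'
CX,CY,CA=.447,-.2895,1.278
def case(w): 
    c,s=np.cos(CA),np.sin(CA); w=np.array(w); return np.array([c*(w[0]-CX)+s*(w[1]-CY),-s*(w[0]-CX)+c*(w[1]-CY),w[2]])
def st():
    s=robot.get_state(); c=case(s['tcp_pos']); a=CA-np.radians(s['eef_rot'][2])
    print('t',round(s['time'],2),'case',c.round(4),'rot',s['eef_rot'].round(2),'F',s['wrist_force'].round(2)); return s,c
def shift(x,y,z):  # tool-axis units to reach case-frame point
    s,c=st(); w=c2w([x,y,z],CX,CY,CA)[0]-s['tcp_pos']
    print('units',(R.from_euler('xyz',s['eef_rot'],degrees=True).inv().apply(w)/.05).round(3))
OUT=[(0,-.089),(.13,-.089),(.13,-.045),(.17,-.045),(.17,.045),(.13,.045),(.13,.089),(0,.089)]
def angle(cam,show=None):
    p=vision.snapshot(cam)
    if show: save(p,show)
    r=nets.regions_of('gauge_lid',p)
    if not r: print('no lid'); return
    m=r[0]['region']; best=[]
    for t in np.arange(0,1.9,.01):
        z=np.zeros(m.shape,np.uint8); q=proj(p,c2w([lid(d,w,t) for d,w in OUT],CX,CY,CA)); cv2.fillPoly(z,[q.round().astype(np.int32)],1)
        best.append(((m&(z>0)).sum()/(m|(z>0)).sum(),t))
    b=max(best); print(cam,'lid',round(b[1],2),'iou',round(b[0],2),'conf',round(r[0]['conf'],2)); return b[1]
E
python3 - <<'E'
from fit import *
shift(.15,0,.31); angle('scene'); angle('top'); 
p=vision.snapshot('scene'); a=p['frame'][40:320,300:560,::-1]; cv2.imwrite('pics/g.png',cv2.resize(a,None,fx=2.1,fy=2.1,interpolation=3))
E
```

```text
t 1.9 case [-0.3314  0.0713  0.3235] rot [1.7983e+02 1.3000e-01 6.8290e+01] F [0.08 0.14 1.09]
units [9.716 0.592 0.249]
scene lid 1.85 iou 0.95 conf 0.6
top lid 1.32 iou 0.1 conf 0.17
```

View pics/g.png

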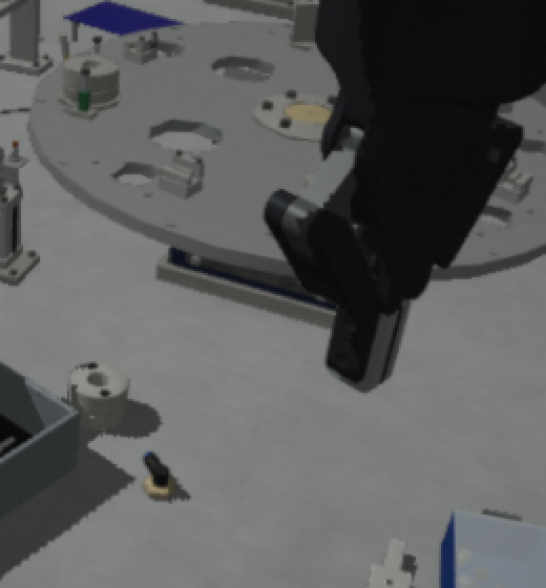

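The fingers are shut into a slim block with flat sides. Now I travel over the lid to behind it.

Call:
move_arm(targets=[[[0.4,0.06,0,-1,1],[0.7,0.12,0,0,1],[0.8,0.12,0,0,1],[0.8,0.12,0,0,1],[0.8,0.12,0,0,1]]])

```text
time: 2.65
tcp_pos: [0.3608, -0.4247, 0.3209]
eef_rot: [-180.0, -0.0, 73.3]
wrist_force: [0.3, -0.1, -0.4]
gripper_width: 0.0001
grip_force: 0.0
```

Call:
move_arm(targets=[[[0.8,0.12,0,0,1],[0.8,0.12,0,0,1],[0.8,0.12,0,0,1],[0.8,0.12,0,0,1],[0.8,0.12,0,0,1]]])

```text
time: 3.15
tcp_pos: [0.447, -0.2418, 0.3211]
eef_rot: [-180.0, 0.0, 73.3]
wrist_force: [0.9, -0.2, 0.5]
gripper_width: -0.0001
grip_force: 0.0
```

Call:
move_arm(targets=[[[0.8,0.12,0,0,1],[0.8,0.12,0,0,1],[0.4,0.12,0,0,1],[0,0,0,0,1],[0,0,0,0,1]]])

```text
time: 3.65
tcp_pos: [0.4924, -0.1531, 0.321]
eef_rot: [-180.0, 0.0, 73.3]
wrist_force: [-0.9, 0.1, -1.0]
gripper_width: 0.0
grip_force: 0.0
```

Run:
```python
from fit import *
shift(.15,0,.19); angle('scene','b1'); angle('top')
```

```text
t 3.65 case [ 0.1437 -0.0041  0.321 ] rot [-1.7996e+02  5.0000e-02  7.3340e+01] F [-0.9   0.09 -0.99]
units [ 0.128 -0.08   2.62 ]
scene lid 1.85 iou 0.95 conf 0.91
top lid 1.87 iou 0.93 conf 0.9
```

View pics/b1.png

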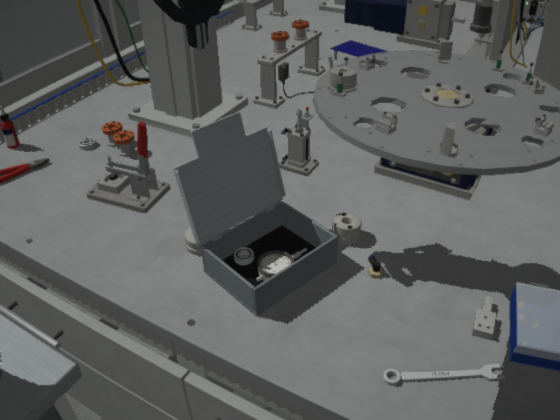

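The hand is behind and above the lid, which stands at 1.85. Now I lower the fingertips behind the tongue and push.

Call:
move_arm(targets=[[[0.1,-0.08,0.3,0,1],[0,0,0.6,0,1],[0,0,0.6,0,1],[0,0,0.6,0,1],[0,0,0.4,0,1]]])

```text
time: 4.35
tcp_pos: [0.4885, -0.1481, 0.194]
eef_rot: [-179.8, 0.0, 73.1]
wrist_force: [0.6, -0.7, -0.1]
gripper_width: -0.0
grip_force: 0.0
```

Call:
move_arm(targets=[[[-0.05,0,0,0,1],[-0.1,0,0,0,1],[-0.1,0,0,0,1],[-0.1,0,0,0,1],[-0.1,0,0,0,1]]])

```text
time: 4.85
tcp_pos: [0.4846, -0.1693, 0.1976]
eef_rot: [179.9, 0.0, 73.2]
wrist_force: [0.7, 1.0, 1.2]
gripper_width: -0.0001
grip_force: 0.7
```

Call:
move_arm(targets=[[[-0.1,0,0,0,1],[-0.1,0,0,0,1],[-0.1,0,0,0,1],[-0.1,0,0,0,1],[-0.1,0,0,0,1]]])

```text
time: 5.35
tcp_pos: [0.4765, -0.1928, 0.1962]
eef_rot: [-180.0, 0.0, 73.3]
wrist_force: [1.2, 0.7, 0.4]
gripper_width: 0.0001
grip_force: 0.5
```

Run:
```python
from fit import *
st(); angle('scene'); angle('top')
```

```text
t 5.35 case [ 0.1011 -0.0003  0.1962] rot [-179.99    0.     73.28] F [1.16 0.72 0.43]
scene lid 1.69 iou 0.95 conf 0.81
top lid 1.71 iou 0.74 conf 0.69
```

Call:
move_arm(targets=[[[-0.08,0,0,0,1],[-0.08,0,0,0,1],[-0.08,0,0,0,1],[-0.08,0,0,0,1],[-0.06,0,0,0,1]]])

```text
time: 6.05
tcp_pos: [0.471, -0.2113, 0.1963]
eef_rot: [180.0, 0.0, 73.2]
wrist_force: [-0.3, 0.3, 0.1]
gripper_width: 0.0002
grip_force: 0.2
```

Call:
move_arm(targets=[[[-0.05,0,0,0,1],[-0.05,0,0,0,1],[-0.05,0,0,0,1],[-0.05,0,0,0,1],[-0.05,0,0,0,1]]])

```text
time: 6.55
tcp_pos: [0.4675, -0.2227, 0.1962]
eef_rot: [-180.0, -0.0, 73.3]
wrist_force: [-0.4, 0.7, -0.3]
gripper_width: -0.0002
grip_force: 0.2
```

Run:
```python
from fit import *
st(); angle('scene'); angle('top')
```

```text
t 6.55 case [ 0.0699 -0.0003  0.1962] rot [-179.99   -0.     73.28] F [-0.44  0.73 -0.31]
scene lid 1.5 iou 0.94 conf 0.94
no lid
```

Lid at 1.50. I give it one more slow nudge, then lift the finger and check that the lid falls by itself.

Call:
move_arm(targets=[[[-0.05,0,0,0,1],[-0.05,0,0,0,1],[-0.04,0,0,0,1],[0.1,0,-0.5,0,1],[0,0,-0.6,0,1]]])

```text
time: 7.25
tcp_pos: [0.4657, -0.2236, 0.2502]
eef_rot: [-179.8, -0.1, 73.3]
wrist_force: [1.0, -0.7, -0.9]
gripper_width: -0.0
grip_force: 0.0
```

Run:
```python
from fit import *
angle('scene'); shift(-.045,0,.26)
```

```text
scene lid 0.07 iou 0.01 conf 0.74
t 7.35 case [ 0.0678 -0.0038  0.256 ] rot [1.7948e+02 1.0000e-01 7.3280e+01] F [0.87 0.26 0.5 ]
units [-2.255 -0.077 -0.078]
```

Call:
move_arm(targets=[[[-0.4,-0.07,0,0,1],[-0.7,0,0,0,1],[-0.7,0,0,0,1],[-0.45,0,0.1,0,1],[0,0,0.3,0,1]]])

```text
time: 7.85
tcp_pos: [0.4296, -0.3368, 0.2318]
eef_rot: [179.9, 0.2, 72.8]
wrist_force: [-0.2, -0.4, -0.5]
gripper_width: 0.0002
grip_force: 0.0
```

Run:
```python
from fit import *
angle('scene','c1'); shift(-.045,0,.168)
```

```text
scene lid 1.39 iou 0.91 conf 0.79
t 7.95 case [-0.0441  0.0053  0.2281] rot [-1.7968e+02 -1.5000e-01  7.3190e+01] F [ 0.01  0.04 -0.74]
units [-0.021  0.112  1.202]
```

View pics/c1.png

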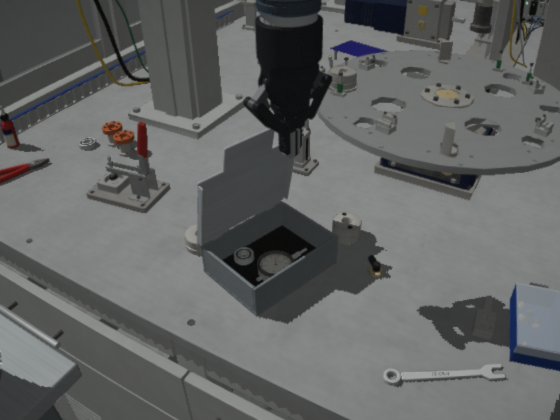

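The picture shows the lid at about 1.39, falling slowly, with the finger in front of it at about (290,145). I lower the finger to the catch height.

Call:
move_arm(targets=[[[0,0.1,0.4,0,1],[0,0,0.45,0,1],[0,0,0.3,0,1],[0,0,0,0,1],[0,0,0,0,1]]])

```text
time: 8.45
tcp_pos: [0.4364, -0.3318, 0.1738]
eef_rot: [-180.0, -0.0, 73.4]
wrist_force: [-0.3, -0.5, 1.1]
gripper_width: -0.0002
grip_force: 0.0
```

Run:
```python
from fit import *
angle('scene'); st()
```

```text
scene lid 1.3 iou 0.76 conf 0.78
t 8.55 case [-0.0444 -0.003   0.175 ] rot [1.7988e+02 3.0000e-02 7.3300e+01] F [-0.54  0.46  0.43]
```

Call:
move_arm(targets=[[[0,0,0,0,1],[0,0,0,0,1],[0,0,0,0,1],[0,0,0,0,1],[0,0,0,0,1]]])

```text
time: 9.05
tcp_pos: [0.4361, -0.3327, 0.1738]
eef_rot: [180.0, 0.0, 73.3]
wrist_force: [-0.5, -0.6, -0.1]
gripper_width: -0.0002
grip_force: 0.0
```

Call:
move_arm(targets=[[[0,0,0,0,1],[0,0,0,0,1],[0,0,0,0,1]]])

```text
time: 9.35
tcp_pos: [0.436, -0.3326, 0.1737]
eef_rot: [-180.0, -0.0, 73.3]
wrist_force: [-0.1, -0.9, 0.4]
gripper_width: 0.0003
grip_force: 0.0
```

Run:
```python
from fit import *
angle('scene','c2'); angle('top'); st()
```

```text
scene lid 1.07 iou 0.73 conf 0.8
top lid 1.17 iou 0.84 conf 0.75
t 9.55 case [-0.0444 -0.002   0.1737] rot [-180.     -0.     73.28] F [-0.32  0.33  1.43]
```

Call:
move_arm(targets=[[[0,0,0,0,1],[0,0,0,0,1],[0,0,0,0,1],[0,0,0,0,1],[0,0,0,0,1]]])

```text
time: 10.05
tcp_pos: [0.436, -0.3328, 0.1738]
eef_rot: [-180.0, 0.0, 73.3]
wrist_force: [-0.4, -1.5, -1.0]
gripper_width: -0.0001
grip_force: 0.4
```

Run:
```python
from fit import *
angle('scene','c3'); angle('top'); st()
a=cv2.imread('pics/c3.png')[80:320,140:420]; cv2.imwrite('pics/c3c.png',cv2.resize(a,None,fx=2.5,fy=2.5,interpolation=3))
```

```text
no lid
top lid 1.16 iou 0.85 conf 0.59
t 10.25 case [-0.0446 -0.002   0.1738] rot [-1.800e+02  1.000e-02  7.327e+01] F [-0.54 -1.12 -0.2 ]
```

View pics/c3c.png

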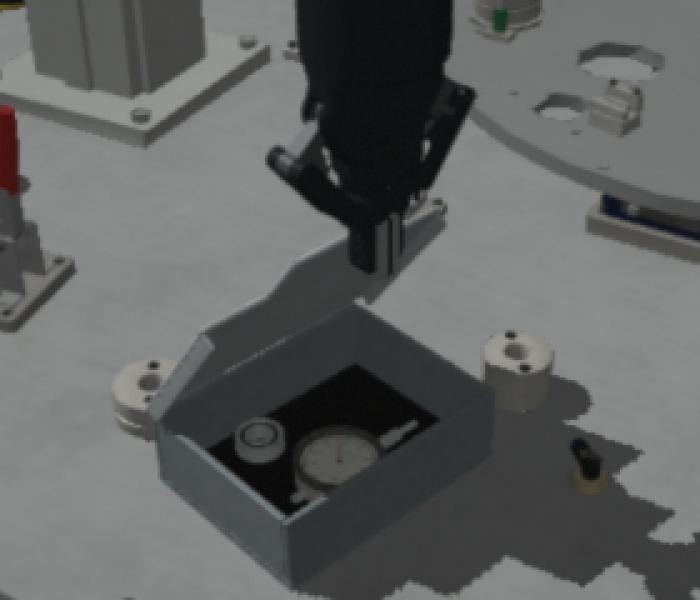

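The lid is caught at about 0.95: its tongue edge rests on the finger at (375,240) in the crop. I now compute arc steps to let it down at about 0.2–0.25 rad/s.

Run:
```python
import numpy as np
T=[.95,.83,.71,.6,.5,.4,.3,.2,.1,0]
for a,b in zip(T,T[1:]):
    t=np.linspace(a,b,6); x=-.17*np.cos(t); z=.17*np.sin(t)
    print(a,b,np.round(np.diff(x)/.05,3),np.round(-np.diff(z)/.05,3), (x[0]-x[-1]).round(4))
```

```text
0.95 0.83 [-0.066 -0.065 -0.063 -0.062 -0.061] [0.048 0.05  0.051 0.053 0.054] 0.0158
0.83 0.71 [-0.06  -0.058 -0.057 -0.055 -0.054] [0.056 0.057 0.059 0.06  0.061] 0.0142
0.71 0.6 [-0.048 -0.047 -0.046 -0.044 -0.043] [0.057 0.058 0.059 0.06  0.061] 0.0114
0.6 0.5 [-0.038 -0.037 -0.036 -0.034 -0.033] [0.057 0.057 0.058 0.059 0.059] 0.0089
0.5 0.4 [-0.032 -0.031 -0.03  -0.028 -0.027] [0.06  0.061 0.061 0.062 0.062] 0.0074
0.4 0.3 [-0.026 -0.025 -0.023 -0.022 -0.021] [0.063 0.063 0.064 0.064 0.065] 0.0058
0.3 0.2 [-0.019 -0.018 -0.017 -0.016 -0.014] [0.065 0.066 0.066 0.066 0.067] 0.0042
0.2 0.1 [-0.013 -0.012 -0.01  -0.009 -0.007] [0.067 0.067 0.067 0.067 0.068] 0.0025
0.1 0 [-0.006 -0.005 -0.003 -0.002 -0.001] [0.068 0.068 0.068 0.068 0.068] 0.0008
```

Call:
move_arm(targets=[[[-0.06,0,0.04,0,1],[-0.06,0,0.05,0,1],[-0.06,0,0.05,0,1],[-0.06,0,0.05,0,1],[-0.06,0,0.05,0,1]]])

```text
time: 10.75
tcp_pos: [0.4317, -0.3474, 0.1615]
eef_rot: [-180.0, -0.0, 73.3]
wrist_force: [-0.7, -0.8, -1.1]
gripper_width: 0.0003
grip_force: 0.3
```

Call:
move_arm(targets=[[[-0.06,0,0.055,0,1],[-0.058,0,0.055,0,1],[-0.057,0,0.06,0,1],[-0.055,0,0.06,0,1],[-0.054,0,0.06,0,1]]])

```text
time: 11.25
tcp_pos: [0.4275, -0.3609, 0.147]
eef_rot: [-180.0, 0.0, 73.3]
wrist_force: [-1.0, -1.3, -0.0]
gripper_width: -0.0002
grip_force: 0.4
```

Call:
move_arm(targets=[[[-0.048,0,0.057,0,1],[-0.046,0,0.058,0,1],[-0.044,0,0.06,0,1],[-0.043,0,0.06,0,1],[-0.042,0,0.06,0,1]]])

```text
time: 11.75
tcp_pos: [0.4242, -0.3717, 0.1323]
eef_rot: [-180.0, 0.0, 73.3]
wrist_force: [-0.7, -1.6, -0.3]
gripper_width: -0.0003
grip_force: 0.7
```

Run:
```python
from fit import *
angle('scene','d1'); angle('top'); st()
a=cv2.imread('pics/d1.png')[80:320,140:420]; cv2.imwrite('pics/d1c.png',cv2.resize(a,None,fx=2.5,fy=2.5,interpolation=3))
```

```text
scene lid 0.6 iou 0.64 conf 0.59
top lid 0.72 iou 0.92 conf 0.64
t 11.95 case [-0.0851 -0.0018  0.1324] rot [-1.7998e+02  1.0000e-02  7.3260e+01] F [-1.75 -1.18  0.74]
```

View pics/d1c.png

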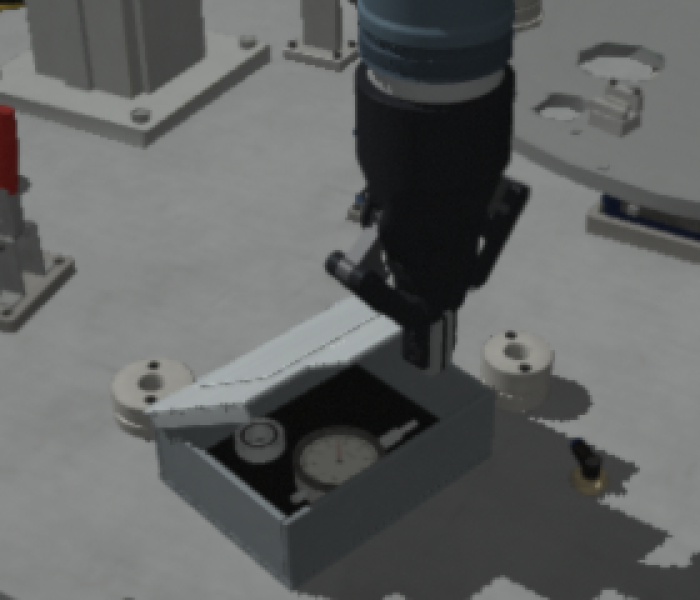

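Run:
```python
from fit import *
p=vision.snapshot('scene')
for t in [.95,1.05,1.16]: print(t,[((proj(p,c2w(lid(.13,w,t),CX,CY,CA))[0]-[140,80])*2.5).round() for w in (.089,-.089)])
for t in [.5,.55,.6,.65,.7,.75]: print(t,[((proj(p,c2w(lid(d,w,t),CX,CY,CA))[0]-[140,80])*2.5).round().tolist() for d,w in ((.13,.089),(.13,.045),(.17,.045),(.13,-.089))])
```

```text
0.95 [array([206., 331.]), array([442., 205.])]
1.05 [array([192., 312.]), array([429., 188.])]
1.16 [array([177., 292.]), array([414., 171.])]
0.5 [[258.0, 429.0], [320.0, 391.0], [364.0, 394.0], [487.0, 291.0]]
0.55 [[253.0, 418.0], [316.0, 381.0], [358.0, 380.0], [483.0, 281.0]]
0.6 [[248.0, 407.0], [311.0, 370.0], [352.0, 365.0], [479.0, 272.0]]
0.65 [[243.0, 396.0], [306.0, 359.0], [345.0, 350.0], [475.0, 262.0]]
0.7 [[238.0, 385.0], [301.0, 349.0], [338.0, 335.0], [470.0, 252.0]]
0.75 [[232.0, 374.0], [295.0, 338.0], [330.0, 321.0], [465.0, 242.0]]
```

The lid's front corner at (247,408) in the crop gives a lid angle of 0.60, as planned. I continue down.

Call:
move_arm(targets=[[[-0.036,0,0.055,0,1],[-0.035,0,0.057,0,1],[-0.034,0,0.058,0,1],[-0.033,0,0.059,0,1],[-0.032,0,0.06,0,1]]])

```text
time: 12.5
tcp_pos: [0.4217, -0.3802, 0.1179]
eef_rot: [180.0, 0.0, 73.2]
wrist_force: [-1.3, -2.4, 0.7]
gripper_width: -0.0
grip_force: 1.5
```

Call:
move_arm(targets=[[[-0.03,0,0.06,0,1],[-0.029,0,0.061,0,1],[-0.028,0,0.061,0,1],[-0.027,0,0.062,0,1],[-0.026,0,0.062,0,1]]])

```text
time: 13.0
tcp_pos: [0.4196, -0.3872, 0.1027]
eef_rot: [180.0, 0.1, 73.2]
wrist_force: [-3.2, -4.3, 1.5]
gripper_width: -0.0002
grip_force: 2.5
```

Run:
```python
from fit import *
p=vision.snapshot('scene'); save(p,'d2'); st(); angle('top')
a=cv2.imread('pics/d2.png')[80:320,140:420]; cv2.imwrite('pics/d2c.png',cv2.resize(a,None,fx=2.5,fy=2.5,interpolation=3))
for t in [.3,.35,.4,.45,.5]: print(t,[((proj(p,c2w(lid(d,w,t),CX,CY,CA))[0]-[140,80])*2.5).round().tolist() for d,w in ((.13,.089),(.13,.045),(.17,.045),(.13,-.089))])
```

```text
t 13.05 case [-0.1016 -0.0019  0.1022] rot [1.7999e+02 6.0000e-02 7.3210e+01] F [-2.42 -4.56 -0.41]
top lid 0.48 iou 0.94 conf 0.66
0.3 [[273.0, 471.0], [334.0, 433.0], [382.0, 451.0], [497.0, 331.0]]
0.35 [[270.0, 461.0], [331.0, 423.0], [378.0, 437.0], [495.0, 321.0]]
0.4 [[266.0, 450.0], [328.0, 413.0], [374.0, 423.0], [493.0, 311.0]]
0.45 [[262.0, 440.0], [324.0, 402.0], [369.0, 409.0], [490.0, 301.0]]
0.5 [[258.0, 429.0], [320.0, 391.0], [364.0, 394.0], [487.0, 291.0]]
```

View pics/d2c.png

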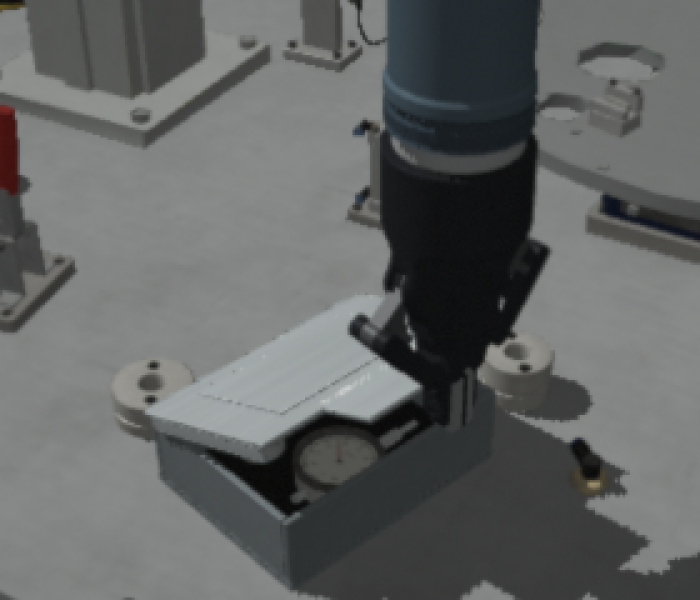

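The tongue corner at about (375,420) in the crop gives 0.40, so the lid is still carried, with about 5 N of contact force. I continue down with the press held.

Call:
move_arm(targets=[[[-0.024,0,0.063,0,1],[-0.023,0,0.063,0,1],[-0.022,0,0.064,0,1],[-0.021,0,0.064,0,1],[-0.02,0,0.064,0,1]]])

```text
time: 13.65
tcp_pos: [0.4178, -0.3928, 0.0868]
eef_rot: [180.0, 0.1, 73.2]
wrist_force: [-2.0, -5.1, 0.6]
gripper_width: -0.0003
grip_force: 2.8
```

Call:
move_arm(targets=[[[-0.018,0,0.055,0,1],[-0.016,0,0.055,0,1],[-0.014,0,0.055,0,1]]])

```text
time: 13.95
tcp_pos: [0.4171, -0.3952, 0.0784]
eef_rot: [180.0, 0.1, 73.2]
wrist_force: [-3.1, -3.6, -0.6]
gripper_width: 0.0
grip_force: 2.8
```

Run:
```python
from fit import *
p=vision.snapshot('scene'); save(p,'d3'); st(); angle('top')
a=cv2.imread('pics/d3.png')[80:320,140:420]; cv2.imwrite('pics/d3c.png',cv2.resize(a,None,fx=2.5,fy=2.5,interpolation=3))
for t in [.1,.15,.2,.25,.3,.35]: print(t,[((proj(p,c2w(lid(d,w,t),CX,CY,CA))[0]-[140,80])*2.5).round().tolist() for d,w in ((.13,.089),(.13,.045),(.17,.045),(.13,-.089))])
```

```text
t 14.0 case [-0.1099 -0.0018  0.078 ] rot [1.7999e+02 9.0000e-02 7.3200e+01] F [-2.06 -4.47  0.08]
top lid 0.31 iou 0.94 conf 0.79
0.1 [[281.0, 510.0], [341.0, 472.0], [391.0, 503.0], [501.0, 367.0]]
0.15 [[280.0, 501.0], [340.0, 462.0], [389.0, 490.0], [501.0, 358.0]]
0.2 [[278.0, 491.0], [338.0, 453.0], [387.0, 478.0], [500.0, 349.0]]
0.25 [[276.0, 481.0], [336.0, 443.0], [385.0, 465.0], [499.0, 340.0]]
0.3 [[273.0, 471.0], [334.0, 433.0], [382.0, 451.0], [497.0, 331.0]]
0.35 [[270.0, 461.0], [331.0, 423.0], [378.0, 437.0], [495.0, 321.0]]
```

View pics/d3c.png

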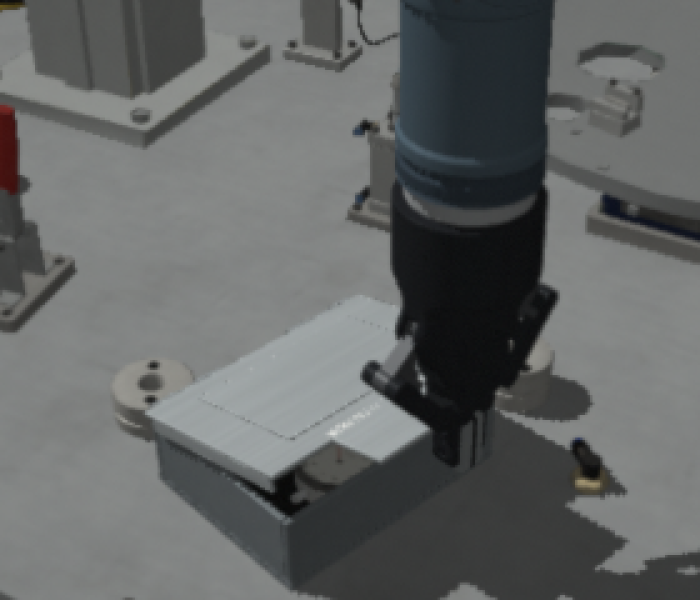

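The tongue corner at (380,457) in the crop gives about 0.26, still carried at about 5 N. I do the last part more slowly.

Call:
move_arm(targets=[[[-0.01,0,0.05,0,1],[-0.009,0,0.05,0,1],[-0.009,0,0.05,0,1],[-0.008,0,0.05,0,1],[-0.007,0,0.05,0,1]]])

```text
time: 14.6
tcp_pos: [0.4163, -0.3978, 0.066]
eef_rot: [180.0, 0.1, 73.2]
wrist_force: [-2.9, -5.8, -0.2]
gripper_width: 0.0001
grip_force: 3.3
```

Run:
```python
from fit import *
st(); angle('top'); angle('scene')
```

```text
t 14.6 case [-0.1125 -0.0018  0.066 ] rot [1.7998e+02 1.3000e-01 7.3190e+01] F [-2.93 -5.83 -0.15]
top lid 0.11 iou 0.95 conf 0.85
scene lid 0.18 iou 0.7 conf 0.56
```

Call:
move_arm(targets=[[[-0.007,0,0.05,0,1],[-0.006,0,0.05,0,1],[-0.005,0,0.05,0,1],[-0.005,0,0.05,0,1],[-0.004,0,0.05,0,1]]])

```text
time: 15.3
tcp_pos: [0.4157, -0.3995, 0.0535]
eef_rot: [180.0, 0.2, 73.2]
wrist_force: [-3.5, -7.0, -0.3]
gripper_width: 0.0001
grip_force: 3.6
```

Run:
```python
from fit import *
st(); angle('scene','e1')
```

```text
t 15.3 case [-0.1143 -0.0018  0.0535] rot [1.7997e+02 1.6000e-01 7.3170e+01] F [-3.5  -7.   -0.32]
scene lid 0.11 iou 0.71 conf 0.8
```

Call:
move_arm(targets=[[[-0.003,0,0.05,0,1],[-0.002,0,0.05,0,1],[-0.002,0,0.04,0,1],[-0.001,0,0.04,0,1],[0,0,0.04,0,1]]])

```text
time: 15.9
tcp_pos: [0.4154, -0.4004, 0.0425]
eef_rot: [180.0, 0.2, 73.1]
wrist_force: [-2.7, -7.8, -1.3]
gripper_width: -0.0001
grip_force: 3.9
```

Run:
```python
from fit import *
st(); angle('scene'); angle('top')
```

```text
t 15.9 case [-0.1153 -0.0018  0.0425] rot [179.96   0.19  73.15] F [-2.73 -7.81 -1.28]
scene lid 0.03 iou 0.71 conf 0.57
top lid 0.04 iou 0.95 conf 0.76
```

Call:
move_arm(targets=[[[0,0,0.03,0,1],[0,0,0.03,0,1],[0,0,0.03,0,1],[0,0,0.03,0,1],[0,0,0.03,0,1]]])

```text
time: 16.6
tcp_pos: [0.4155, -0.4006, 0.0354]
eef_rot: [180.0, 0.2, 73.1]
wrist_force: [-4.4, -6.7, 5.4]
gripper_width: -0.0003
grip_force: 3.6
```

Call:
move_arm(targets=[[[0,0,0.03,0,1],[0,0,0.03,0,1],[0,0,0,0,1]]])

```text
time: 16.9
tcp_pos: [0.4166, -0.401, 0.0334]
eef_rot: [179.8, 0.2, 73.1]
wrist_force: [-3.6, -6.9, 4.0]
gripper_width: -0.0002
grip_force: 3.7
```

Run:
```python
from fit import *
st(); angle('scene','e2'); angle('top')
```

```text
t 16.9 case [-0.1155 -0.0031  0.0334] rot [179.83   0.22  73.15] F [-3.64 -6.86  3.99]
scene lid 0.0 iou 0.72 conf 0.64
top lid 0.01 iou 0.94 conf 0.67
```

The lid is shut: the rim carries the load and the vertical force has reversed. I draw the finger away to the front, then up.

Call:
move_arm(targets=[[[-0.1,0,0,0,1],[-0.2,0,0,0,1],[-0.4,0,0,0,1],[-0.5,0,0,0,1],[-0.3,0,-0.2,0,1]]])

```text
time: 17.6
tcp_pos: [0.3937, -0.469, 0.0404]
eef_rot: [-179.8, -0.2, 73.2]
wrist_force: [-0.7, -0.2, -0.0]
gripper_width: 0.0
grip_force: 0.0
```

Call:
move_arm(targets=[[[-0.3,0,-0.5,0,1],[-0.3,0,-0.6,0,1],[-0.3,0,-0.7,0,1],[-0.2,0,-0.5,0,1],[0,0,-0.2,0,1]]])

```text
time: 18.1
tcp_pos: [0.38, -0.5249, 0.1712]
eef_rot: [179.7, 0.2, 73.1]
wrist_force: [-0.0, -0.5, 1.3]
gripper_width: 0.0001
grip_force: 0.0
```

Call:
move_arm(targets=[[[0,0,0,0,1],[0,0,0,0,1],[0,0,0,0,1]]])

```text
time: 18.4
tcp_pos: [0.379, -0.5195, 0.1647]
eef_rot: [-179.8, -0.2, 73.4]
wrist_force: [1.0, 0.6, -0.4]
gripper_width: -0.0001
grip_force: 0.0
```

Run:
```python
from fit import *
st(); angle('scene','f1'); angle('top')
a=cv2.imread('pics/f1.png')[80:320,140:420]; cv2.imwrite('pics/f1c.png',cv2.resize(a,None,fx=2.5,fy=2.5,interpolation=3))
```

```text
t 18.4 case [-0.2398 -0.0012  0.1647] rot [-179.81   -0.19   73.37] F [ 0.96  0.58 -0.4 ]
scene lid 0.01 iou 0.94 conf 0.65
top lid 0.01 iou 0.97 conf 0.64
```

View pics/f1c.png

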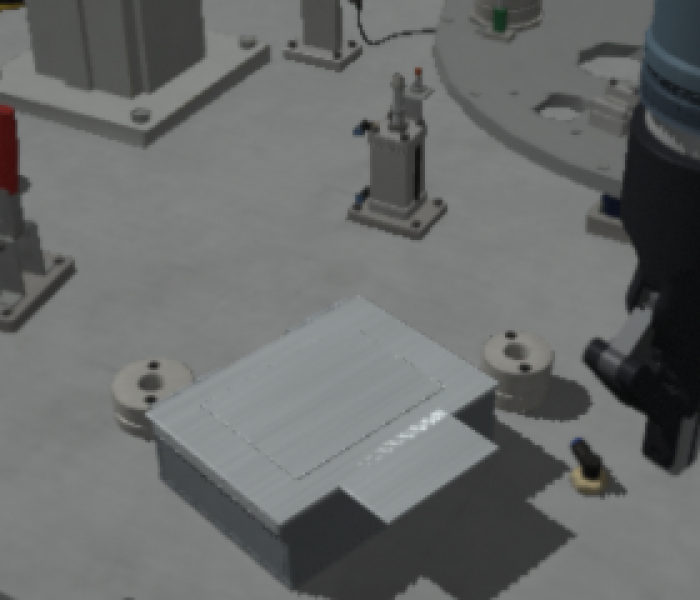

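The lid is fully shut, with the tongue corner at (388,522) in the crop. The pucks and the elbow fitting are where they were, and the hand is clear at the right.

```bash
python3 -c "
from rig import job; print(job.hand_in())"
```

```text
the job is handed in; nothing more can be done
None
```

The lid was tipped with a finger, caught on it at about 0.95 rad, let down slowly by the tongue until fully shut, and the job is handed in with the hand clear and the pucks and elbow fitting unmoved.

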